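# Close up a mini PC: push the tray home and slide the latch

## Task

Close up the black mini PC: push the mainboard tray along the bench into the shell until its rear panel sits fully home against the rim, both ends alike, then slide the orange latch across to its locked end so that it holds the panel. Nothing needs gripping: push with the fingertips, do not lift or tip the tray, keep off the mainboard and its cooler, and leave everything else on the bench where it is.

Things in the scene. Friction and masses are not known exactly. Their poses are not given: they have to be found in the camera images.
- shell: black mini-PC shell lying flat, perforated roof, 150 long, 154 wide, 60 mm high, walls 4 mm, open at its rear (the mouth) and below; fixed to the bench by low aluminium cheeks (208 mm over all, 24 high, from 65 mm inside the mouth). Origin: middle of the mouth's rim plane, on the bench. x runs from the mouth into the shell (the way the tray slides home), y left of that, z up
- tray: loose steel mainboard tray, about 0.7 kg, already started into the mouth and sticking out 50 to 100 mm; slides flat on the bench, 2 mm side play. Origin: foot of its rear panel's inner face, mid-width, on the bench; x into the shell, y left, z up. Home: this face meets the shell's rim, which stops it (tray x = shell x)
- panel_face (a point): middle of the outer face of the tray's rear panel (the face to push), 3 mm outside the tray's origin, 30 mm above the bench. The panel is a flat upright steel plate with sockets, 150 mm wide, 3 thick, 58 high; over the right-most 23 mm it is only 46 high, where a corner is cut out for the latch tongue
- board: mainboard fixed on the tray, same origin and axes: socket blocks right behind the panel (to 37 mm high), black fan cooler (to 45 mm high), memory sticks. Delicate: not to be touched
- panel_left (a point): left end of the panel's inner face, 75 mm left of its middle, 20 mm above the bench
- panel_right (a point): right end of the panel's inner face, 75 mm right of its middle, 20 mm above the bench
- latch (a joint): orange slide latch on the shell's roof at the mouth, right-hand side: near 0 = open (red dot), grows to 0.022 m as it slides left (shell +y) to its end stop: locked (green dot). About 2 N of friction; stays where left
- latch_thumb (a point): middle of the top of the latch's upright thumb rib, 20 mm (shell x) by 10 mm (shell y), its top 75 mm above the bench and 15 above the roof; moves with the latch. At 0 it is 10 mm inside the mouth and 64 mm right of the shell's middle
- latch_tongue (a point): lower end of the latch's hanging tongue, 16 mm wide (shell y), 3.5 thick, 49 mm above the bench, 8 mm outside the mouth plane. Open, it passes through the panel's cut corner; locked, it stands behind the panel; slid too soon, it bars the panel's way
- screwdriver: screwdriver, 170 mm long, lying flat near the right side of the PC, red handle; bystander
- ssd: flat 2.5-inch solid-state drive, 100 x 70 x 7 mm, aluminium, lying near the left side of the tray; origin under its centre; bystander
- antenna: spare black stub antenna, about 120 mm long and 12 mm thick, lying flat; origin at its jointed end; bystander
- mug: blue mug, 95 mm tall, 82 mm wide; origin under its centre; bystander
- dish: round steel screw dish, 110 mm wide, 22 mm tall; origin under its centre; bystander
- duster: air-duster can, 58 mm wide, 167 mm tall, white and blue with red nozzle; origin under its centre; bystander

How it is judged:
By the outcome, as a careful person would: the job done as asked, in the order asked, and still so for the second after the job is handed in, with the robot touching nothing.
It also fails if it takes over 45 s, if anything falls off the work surface, if the arm or the gripper's body presses on something with over 40 N, if the wrist force passes 120 N, or if a joint passes its speed limit or range.

## Robot

A 6-joint arm with a two-finger parallel gripper is mounted at the origin on the work surface. World frame = base frame: x ahead of the robot, y to its left, z up, the work surface at z = 0. Lengths are in m, angles in rad, forces in N, time in s.
With the tool pointing down it reaches from about 0.35 to 0.925 m from the base axis. Payload 6.4 kg.
Tool frame: the origin (TCP) lies at the very end of the fingers, on their centre line; the grasp point (between the pads) lies 19 mm behind it (env.grip_point_offset is the distance from the TCP to the grasp point, in m); z points along the fingers, y is the line along which they close (so a half turn about z gives the same grasp; the last joint's range is limited). The gripper opens to 85 mm and grips with 20 to 120 N. Pads are 22 mm wide; open, the fingers measure 114 mm over their backs; the gripper's body (76 mm by 85 mm) begins 54 mm behind the grasp point. The pads swing forward as they close: fully open they stand 13 mm farther back than shut.
Start: joints at [0.963, 0.245, 1.558, -0, 1.339, -0.174], TCP at [0.273, 0.59, 0.231] pointing down, gripper open.
Joint ranges: [-3.13, 3.13], [-1.02, 2.26], [0.13, 2.54], [-0.95, 4.09], [0.21, 2.88], [-2.74, 2.74]. Speed limits (rad/s): [2.57, 2.57, 3.14, 3.14, 3.14, 3.14].

## Interface

Orientations are given as a rotation vector (axis times angle).
In Python, from workcell import telemetry, imaging, ticket, spotter, env gives the robot as it stands.
- The arm moves only by the shell command python3 -m handwheel 'ROWS' [FORCE]. ROWS is JSON, a list of rows, each a list of 3 entries, a list of its own where there are three numbers: the turn, a rotation vector about the world's x, y, z in degrees, then the shift along the world's x, y, z in m, then the opening, from -1 (shut) to 1 (fully open). A call has 1 to 20 rows; each row shifts and turns the commanded pose from where the row before left it; what a row does not reach is not made up. A row lasts 1/8 s, in which the tool goes at most 62.5 mm and 10.7 degrees, less where a joint would pass 70% of its speed; a pose out of reach is approached as far as the arm can. A call is refused whole if a number of a shift passes 0.0625 or a number of a turn 10.7, either way. A call with a gripper value outside its range is refused whole. The fingers move at their own pace and stop on an object; FORCE is the grip in N (left out, the last holds). Time passes only in rows, so rows that do not move let the fingers close. It gives the time, the measured TCP pose, the force, the opening and the grip force at its end, in the units of the state.
- telemetry.get_state(): the state, without advancing time (a new reading comes with each control period).
- imaging.read_camera(name): name is "scene" or "top" or "wrist"; returns a dict with "pixels" (384x512x3 uint8, red, green, blue), "fov_y" (degrees; the focal length in pixels is half the picture's height over the tangent of half this angle, whatever the lens; pixels are square), "cx", "cy" (the principal point, pixels), "k1" (the pictures are not rectified: a ray, as slopes to the right and down, at radius r is drawn at 1 + k1 r^2 times it, then the intrinsics apply), "T" (4x4, takes a point from camera to world coordinates). Camera axes: x right, y up, looking along -z (the intrinsics and any distortion apply to the point x, -y, -z); pixel columns grow to the right and rows downward; lengths in m; the calibration is good to about 2 mm. A picture is of the moment at which its call begins. There is no depth.
- ticket.close_job(): hands the job in; it is judged then, once.
Trained networks look in the newest picture that a camera, given by its name, has taken for a name from the list of things; names that differ only in an ending like _2 or _b are one class to them, and where a whole thing is asked for, a point or a joint stands for the part that bears it (a point fixed in the world has none). Each returns a list of dicts, best first, with "p" (0 to 1); they miss things now and then, are a little off and sometimes report something else, mostly with a low value. They report only what shows in the picture. A call takes as long as a camera call.
- spotter.search_frame(camera, name): "point" ([column, row] in pixels, amid what is visible of it).
- spotter.trace(camera, name): "mask" (384x512 bool, what is visible of it) and "point" ([column, row] in pixels, amid what is visible of it).
- spotter.place_of(camera, name): "point" ([column, row] in pixels: a listed point, or the origin of a listed thing).
The state is a dict: "t": time; "joint_positions": joint angles; "joint_vel": joint speeds; "tau": joint torques, N m; "tool_pos": TCP position; "tool_rot": TCP orientation; "wrist_force": force on the tool from outside, world axes, zero at the start; "torque": the same for the moment, N m; "gripper_width": finger opening in m; "gripper_force": force on a finger pad.
Only numpy, scipy, OpenCV 4.12 (cv2) and the standard library are available. Lean on these libraries where they do the work, as an engineer would, in place of code of your own. Each camera call takes 0.05 s, during which the arm holds its last target. There are 200 camera calls.

## Working session

There is one attempt and no reset: what is moved stays moved. The work goes in short steps, Python scripts to look and compute and a shell command to move; the robot and the scene stay as the last step left them, time stands still between calls to the robot, and variables do not carry over. Pictures are saved under pics/ and viewed, at most 12 in all, crops included, and the job is handed in when it is done.

```bash
mkdir -p pics; cat > h.py <<'E'
import numpy as np, cv2
from workcell import telemetry, imaging, ticket, spotter, env
def cam(n, save=None):
    c=imaging.read_camera(n)
    if save: cv2.imwrite('pics/'+save,c['pixels'][...,::-1])
    return c
def K(c):
    f=192/np.tan(np.radians(c['fov_y'])/2)
    return np.array([[f,0,c['cx']],[0,f,c['cy']],[0,0,1.]]), np.array([c['k1'],0,0,0,0.])
def ray(c,p):
    k,d=K(c); u=cv2.undistortPoints(np.array([[p]],float),k,d)[0,0]
    T=np.array(c['T']); return T[:3,3], T[:3,:3]@np.array([u[0],-u[1],-1])
def at_z(c,p,z):
    o,r=ray(c,p); return o+r*(z-o[2])/r[2]
def proj(c,P):
    k,d=K(c); T=np.linalg.inv(np.array(c['T'])); q=(T[:3,:3]@np.atleast_2d(P).T).T+T[:3,3]
    q=q*[1,-1,-1]; return cv2.projectPoints(q.reshape(-1,1,3),np.zeros(3),np.zeros(3),k,d)[0][:,0]
E
python3 - <<'E'
from h import *
for n in ('scene','top'):
    c=cam(n,n+'0.png'); print(n,np.round(np.array(c['T'])[:3,3],2))
    for t,z in dict(shell=0,tray=0,panel_face=.03,panel_left=.02,panel_right=.02,latch_thumb=.075,latch_tongue=.049,screwdriver=0,ssd=0,antenna=0,mug=0,dish=0,duster=0).items():
        for r in spotter.place_of(n,t)[:2]: print(t,round(r['p'],2),np.round(r['point'],1),np.round(at_z(c,r['point'],z),4))
E
```

```text
scene [1.39 0.24 1.16]
shell 0.78 [245.  215.7] [5.853e-01 2.000e-04 0.000e+00]
shell 0.54 [180.6 146.3] [ 0.3533 -0.3241  0.    ]
tray 0.78 [227.4 200.5] [ 0.5431 -0.0749  0.    ]
panel_face 0.85 [227.  193.4] [ 0.5372 -0.0776  0.03  ]
panel_face 0.67 [208.8 206.7] [ 0.6073 -0.1158  0.03  ]
panel_left 0.89 [244.  182.2] [ 0.4655 -0.0409  0.02  ]
panel_right 0.76 [209.8 205.9] [ 0.5963 -0.117   0.02  ]
latch_thumb 0.63 [230.2 213.4] [ 0.6428 -0.0301  0.075 ]
latch_thumb 0.58 [264.1 178.9] [0.4765 0.0313 0.075 ]
latch_tongue 0.62 [225.3 217.8] [ 0.6456 -0.0457  0.049 ]
latch_tongue 0.34 [266.7 179.5] [0.4545 0.0352 0.049 ]
screwdriver 0.78 [198.9 237.2] [ 0.7087 -0.1132  0.    ]
ssd 0.7 [266.9 180.8] [0.4188 0.0284 0.    ]
antenna 0.74 [126.9 205.7] [ 0.6653 -0.3864  0.    ]
antenna 0.52 [180.9 149.2] [ 0.367  -0.3171  0.    ]
mug 0.73 [123.9 206.8] [ 0.6725 -0.3938  0.    ]
dish 0.62 [354.4 216.1] [0.4785 0.3446 0.    ]
duster 0.72 [364.6 268.7] [0.6653 0.4029 0.    ]
top [ 0.4  -0.    1.08]
shell 0.75 [259.7 181.6] [ 0.5892 -0.0035  0.    ]
tray 0.86 [290.8 198.5] [ 0.5423 -0.0842  
[... 156 characters left out ...]
0416  0.02  ]
panel_right 0.71 [304.  172.1] [ 0.6081 -0.119   0.02  ]
latch_thumb 0.49 [269.  153.4] [ 0.6466 -0.028   0.075 ]
latch_tongue 0.42 [390.3 263.7] [ 0.3706 -0.3165  0.049 ]
latch_tongue 0.38 [275.2 156.6] [ 0.6442 -0.0442  0.049 ]
screwdriver 0.63 [258.8 181.6] [ 0.5893 -0.0011  0.    ]
screwdriver 0.56 [299.8 138.8] [ 0.7029 -0.1132  0.    ]
ssd 0.69 [252.1 251.1] [0.4073 0.0201 0.    ]
ssd 0.54 [268.4 151.9] [ 0.6691 -0.0284  0.    ]
antenna 0.64 [390.2 268.6] [ 0.357  -0.3303  0.    ]
mug 0.96 [403.1 145.9] [ 0.6762 -0.3846  0.    ]
dish 0.75 [129.9 224.3] [0.4833 0.3391 0.    ]
dish 0.59 [300.1 139.9] [ 0.6999 -0.1139  0.    ]
duster 0.57 [108.  152.9] [0.6765 0.402  0.    ]
```

View pics/scene0.png

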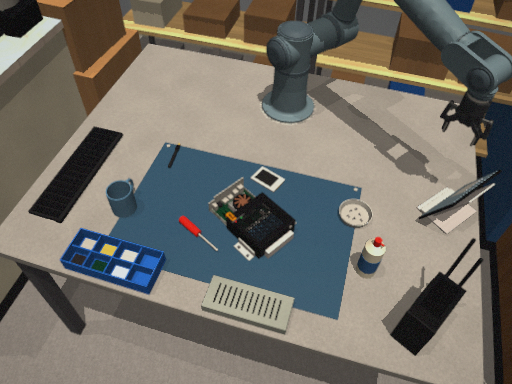

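View pics/top0.png

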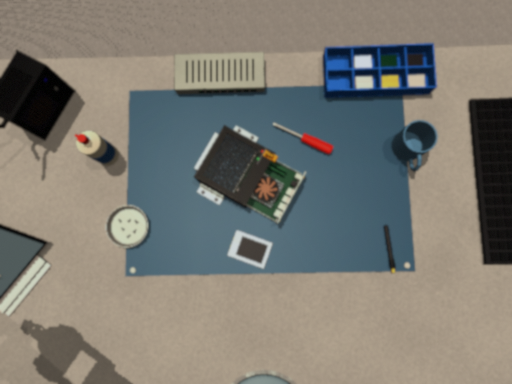

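```bash
python3 - <<'E'
from h import *
from scipy.spatial.transform import Rotation as R
s=telemetry.get_state(); print(s['tool_pos'],s['tool_rot'],s['gripper_width'],s['joint_positions']); M=R.from_rotvec(s['tool_rot']).as_matrix(); print(M.round(3))
c=cam('wrist'); T=np.array(c['T']); print(c['fov_y'],(M.T@(T[:3,3]-s['tool_pos'])).round(3),(M.T@T[:3,:3]).round(2))
E
```

```text
[0.27320622 0.58980002 0.23129073] [-6.76057636e-01 -3.06795976e+00  7.49901521e-05] 0.08530007543292639 [ 9.62893704e-01  2.45111354e-01  1.55778560e+00  7.51579081e-06
  1.33875035e+00 -1.74115776e-01]
[[-0.907  0.42  -0.   ]
 [ 0.42   0.907 -0.   ]
 [ 0.    -0.    -1.   ]]
65.33082665721619 [ 0.079 -0.    -0.142] [[ 0.    0.95  0.31]
 [ 1.    0.   -0.  ]
 [-0.    0.31 -0.95]]
```

```bash
python3 -m handwheel '[[[0,0,-6.4],[0.021,-0.0393,0],0.2],[[0,0,-6.4],[0.021,-0.0393,0],0.2],[[0,0,-6.4],[0.021,-0.0393,0],0.2],[[0,0,-6.4],[0.021,-0.0393,0],0.2],[[0,0,-6.4],[0.021,-0.0393,0],0.2],[[0,0,-6.4],[0.021,-0.0393,0],0.2],[[0,0,-6.4],[0.021,-0.0393,0],0.2],[[0,0,-6.4],[0.021,-0.0393,0],0.2],[[0,0,-6.4],[0.021,-0.0393,0],0.2],[[0,0,-6.4],[0.021,-0.0393,0],0.2],[[0,0,-6.4],[0.021,-0.0393,0],0.2],[[0,0,-6.4],[0.021,-0.0393,0],0.2],[[0,0,-6.4],[0.021,-0.0393,0],0.2],[[0,0,-6.4],[0.021,-0.0393,0],0.2],[[0,0,-6.4],[0.021,-0.0393,0],0.2],[[0,0,0],[0,0,0],0.2]]'
cat > look.py <<'E'
from h import *
import sys
c=cam('wrist',sys.argv[1]); q=telemetry.get_state(); print(q['tool_pos'],q['tool_rot'],q['gripper_width'],q['wrist_force'].round(1) if hasattr(q['wrist_force'],'round') else q['wrist_force'],q['t'])
for t,z in dict(shell=0,tray=0,panel_face=.03,panel_left=.02,panel_right=.02,latch_thumb=.075,latch_tongue=.049).items():
    for r in spotter.place_of('wrist',t)[:2]: print(t,round(r['p'],2),np.round(r['point'],1),np.round(at_z(c,r['point'],z),4))
im=cv2.imread('pics/'+sys.argv[1]); cv2.imwrite('pics/'+sys.argv[1],cv2.resize(im,(768,576),interpolation=cv2.INTER_CUBIC))
E
python3 look.py w1.png
```

```text
t: 3.45
tool_pos: [0.5891, -0.0022, 0.2313]
tool_rot: [2.735, 1.545, 0.0]
wrist_force: [-0.5, 0.6, 0.3]
gripper_width: 0.0511
gripper_force: 0.0
[ 0.58844243 -0.00066885  0.23115679] [-2.73307876e+00 -1.54826589e+00  1.94681530e-04] 0.05071674030838825 [0.  0.8 0.4] 3.5
shell 0.92 [254.  162.4] [ 0.5874 -0.0037  0.    ]
shell 0.34 [250.2 225.3] [ 0.5378 -0.0757  0.    ]
tray 0.62 [252.  226.3] [ 0.5391 -0.0783  0.    ]
panel_face 0.87 [252.7 239.4] [ 0.5379 -0.0827  0.03  ]
panel_face 0.58 [198.2 232.2] [ 0.4839 -0.0386  0.03  ]
panel_left 0.77 [195.4 233.8] [ 0.4751 -0.0417  0.02  ]
panel_right 0.94 [311.2 229.2] [ 0.6077 -0.1138  0.02  ]
latch_thumb 0.67 [315.2 165.3] [ 0.6483 -0.0245  0.075 ]
latch_tongue 0.57 [311.6 178.1] [ 0.6394 -0.0434  0.049 ]
```

View pics/w1.png

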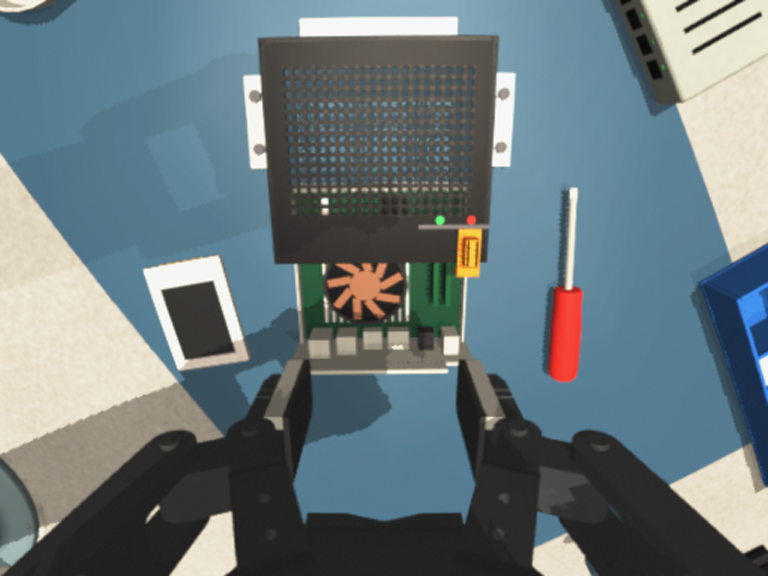

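The wrist view shows the shell's roof rim at row ~262 (cols 275–488), the panel at rows ~345–372, and the latch at the red dot (470,250). The aisle behind the panel is free.

```bash
cat > fit.py <<'E'
from h import *
from scipy.optimize import least_squares
c=cam('wrist')
def tf(p,P):
    a=p[2]; P=np.asarray(P,float); return np.c_[p[0]+np.cos(a)*P[:,0]-np.sin(a)*P[:,1], p[1]+np.sin(a)*P[:,0]+np.cos(a)*P[:,1], P[:,2]]
M=[[0,.077,.06],[0,-.077,.06],[.15,.077,.06],[.15,-.077,.06]]
px=np.array([[275,262],[488,262],[259,38],[498,36]])/1.5
s=least_squares(lambda p:(proj(c,tf(p,M))-px).ravel(),[.588,-.003,1.05]); print('shell',s.x.round(4),np.degrees(s.x[2]),s.fun.round(1))
np.save('shell.npy',s.x)
P={n:spotter.place_of('wrist',n)[0]['point'] for n in('tray','panel_face','panel_left','panel_right')}
t=least_squares(lambda p:(proj(c,tf(p,[[0,0,0],[-.003,0,.03],[0,.075,.02],[0,-.075,.02]]))-np.array(list(P.values()))).ravel(),[.54,-.08,1.05]); print('tray',t.x.round(4),np.degrees(t.x[2]),t.fun.round(1))
a=s.x[2];d=t.x[:2]-s.x[:2];print('tray in shell',d@[np.cos(a),np.sin(a)],d@[-np.sin(a),np.cos(a)])
im=cv2.resize(c['pixels'][...,::-1],(1536,1152),interpolation=cv2.INTER_CUBIC)
def dr(p,Q,col): cv2.polylines(im,[np.round(proj(c,tf(p,Q))*3+1).astype(int)],True,col,1)
dr(s.x,[M[0],M[1],M[3],M[2]],(0,255,255))
for x,cl in((0,(0,255,0)),(-.003,(255,0,255))): dr(t.x,[[x,.075,0],[x,-.075,0],[x,-.075,.046],[x,-.052,.046],[x,-.052,.058],[x,.075,.058]],cl)
cv2.imwrite('pics/fit1.png',im[430:830,420:1120])
E
python3 fit.py
```

```text
shell [ 0.5858 -0.0016  1.0415] 59.67082008553659 [-0.3  1.5 -0.3  0.4 -0.7 -0.6  1.3 -0.8]
tray [ 0.5416 -0.0783  1.0664] 61.098988420693175 [ 0.4  1.3 -1.  -1.3  0.4  0.   0.3  0. ]
tray in shell -0.08852762833559963 -0.000565387103509829
```

View pics/fit1.png

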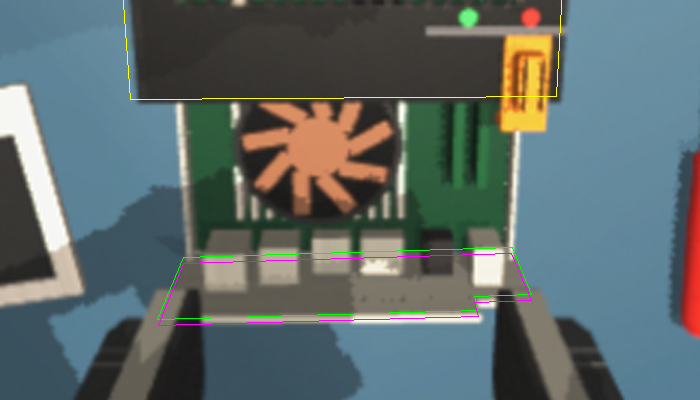

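Overlay agrees to about 1–2 mm: shell (0.586,-0.002), yaw ≈60°, and the tray 88 mm out and square. Going behind the panel and down.

```bash
python3 -m handwheel '[[[0,0,0.3],[-0.0237,-0.04,0],0.2],[[0,0,0.3],[-0.0237,-0.04,0],0.2],[[0,0,0.3],[-0.0237,-0.04,0],0.2],[[0,0,0],[0,0,-0.05],0.2],[[0,0,0],[0,0,-0.05],0.2],[[0,0,0],[0,0,-0.05],0.2],[[0,0,0],[0,0,-0.04],0.2],[[0,0,0],[0,0,-0.014],0.2],[[0,0,0],[0,0,0],0.2]]'; python3 look.py w2.png
```

```text
t: 5.22
tool_pos: [0.5171, -0.1196, 0.0272]
tool_rot: [-2.719, -1.572, 0.001]
wrist_force: [0.1, 0.4, -0.7]
gripper_width: 0.0511
gripper_force: 0.0
[ 0.51805405 -0.12009997  0.02844474] [2.71875516e+00 1.57123196e+00 1.60476891e-03] 0.051288083466389675 [ 0.  -0.3  0.2] 5.275
shell 0.61 [253.7 153.9] [ 0.5411 -0.0784  0.    ]
tray 0.66 [254.1 154.5] [ 0.5412 -0.0789  0.    ]
panel_face 0.9 [256.2 172.7] [ 0.5407 -0.082   0.03  ]
panel_left 0.57 [111.8 160.9] [ 0.4781 -0.0415  0.02  ]
panel_right 0.72 [400.9 165.1] [ 0.6064 -0.118   0.02  ]
```

View pics/w2.png

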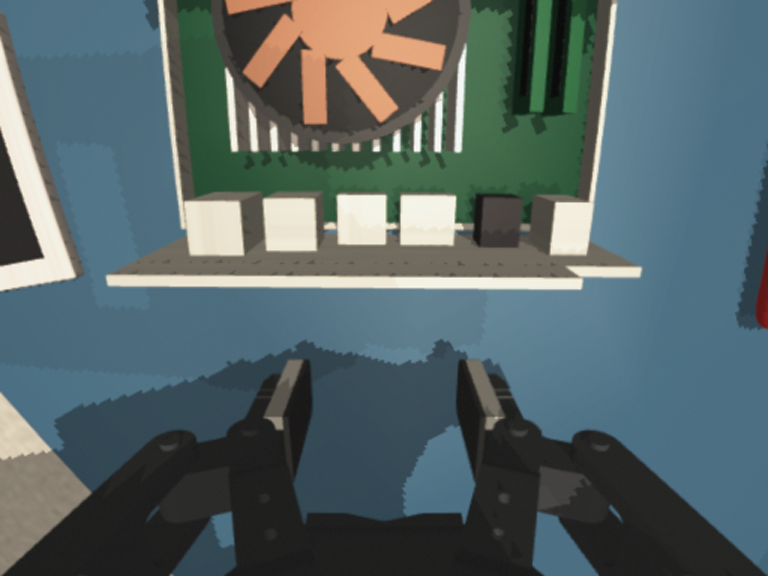

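The fingers stand ~35 mm behind the panel (panel top edge at row ~283, cols 108–640), roughly centred. Pushing 108 mm of the ~123 mm estimated.

```bash
python3 -m handwheel '[[[0,0,0],[0.006,0.0104,0],0.2],[[0,0,0],[0.006,0.0104,0],0.2],[[0,0,0],[0.005,0.00866,0],0.2],[[0,0,0],[0.004,0.0069,0],0.2],[[0,0,0],[0.005,0.00866,0],0.2],[[0,0,0],[0.005,0.00866,0],0.2],[[0,0,0],[0.005,0.00866,0],0.2],[[0,0,0],[0.005,0.00866,0],0.2],[[0,0,0],[0.005,0.00866,0],0.2],[[0,0,0],[0.005,0.00866,0],0.2],[[0,0,0],[0.003,0.0052,0],0.2],[[0,0,0],[0,0,0],0.2]]'; python3 look.py w3.png
```

```text
t: 7.12
tool_pos: [0.5715, -0.0252, 0.0272]
tool_rot: [-2.719, -1.572, -0.002]
wrist_force: [-0.8, 0.1, 0.5]
gripper_width: 0.0513
gripper_force: 0.0
[ 0.57128987 -0.02541344  0.02717879] [-2.71937954e+00 -1.57144684e+00 -1.54984098e-03] 0.05165289976204845 [-1.   0.2 -0.3] 7.175
shell 0.7 [260.3 190.7] [ 0.5879 -0.005   0.    ]
panel_face 0.65 [259.1 235.7] [ 0.5798 -0.0172  0.03  ]
panel_left 0.7 [124.2 222.7] [0.5168 0.022  0.02  ]
latch_thumb 0.94 [434.1 227.5] [ 0.6455 -0.0262  0.075 ]
latch_tongue 0.61 [397.8 240.8] [ 0.6374 -0.043   0.049 ]
```

View pics/w3.png

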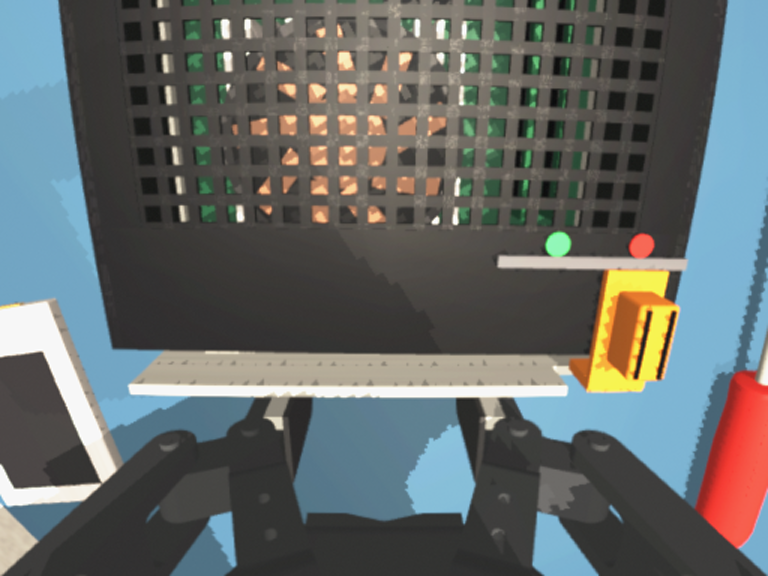

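The panel is square and about 13 mm short of the rim (its edge at row ~390, roof rim at ~352), and the tongue lines up with the cut corner at col ~570.

```bash
python3 -m handwheel '[[[0,0,0],[0.0015,0.0026,0],0.2],[[0,0,0],[0.0015,0.0026,0],0.2],[[0,0,0],[0.0015,0.0026,0],0.2],[[0,0,0],[0.001,0.0017,0],0.2],[[0,0,0],[0,0,0],0.2]]'; python3 -m handwheel '[[[0,0,0],[0.0005,0.00087,0],0.2],[[0,0,0],[0.0005,0.00087,0],0.2]]'
```

```text
t: 8.15
tool_pos: [0.5768, -0.0165, 0.0273]
tool_rot: [-2.72, -1.572, -0.001]
wrist_force: [0.2, -2.8, 0.6]
gripper_width: 0.0512
gripper_force: 1.3
t: 8.4
tool_pos: [0.5771, -0.0158, 0.0273]
tool_rot: [2.719, 1.572, -0.003]
wrist_force: [-5.8, -8.6, 2.0]
gripper_width: 0.0514
gripper_force: 5.5
```

```bash
python3 -m handwheel '[[[0,0,0],[0.0005,0.00087,0],0.2],[[0,0,0],[0.0005,0.00087,0],0.2],[[0,0,0],[0,0,0],0.2]]'; python3 look.py w4.png
```

```text
t: 8.78
tool_pos: [0.5773, -0.0153, 0.0273]
tool_rot: [2.72, 1.571, -0.008]
wrist_force: [-8.8, -13.8, 5.9]
gripper_width: 0.051
gripper_force: 7.9
[ 0.57735526 -0.01534723  0.02732906] [ 2.71970426  1.57048548 -0.00752693] 0.051074786254201185 [ -8.5 -12.9   4.8] 8.825
shell 0.56 [262.3 210. ] [ 0.5887 -0.0065  0.    ]
latch_thumb 0.85 [429.7 258.5] [ 0.646  -0.0273  0.075 ]
latch_tongue 0.76 [392.9 261.6] [ 0.6375 -0.0421  0.049 ]
```

View pics/w4.png

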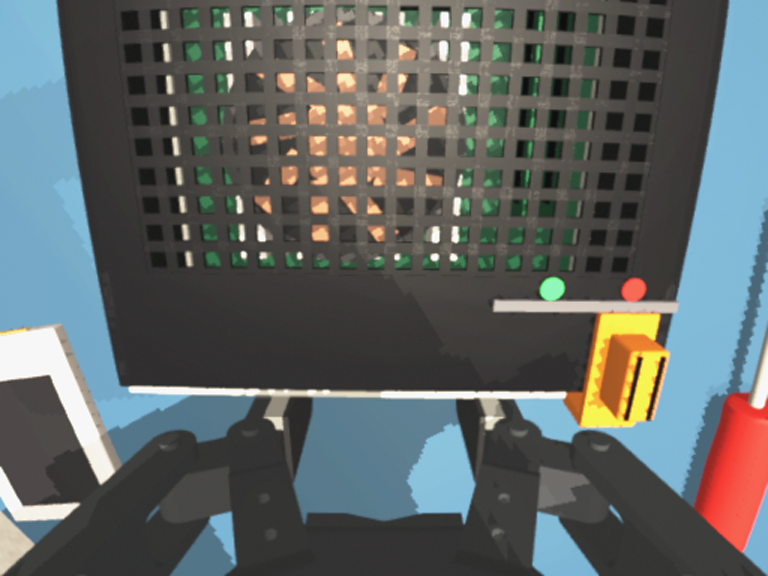

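The panel is flush: a thin white band of even width (~5 px) runs along the rim from cols 130 to 565, and at 16 N it moves no further. Retracting, closing the fingers, and going to the right of the thumb rib.

```bash
python3 -m handwheel '[[[0,0,0],[-0.01,-0.0173,0],0.2],[[0,0,0],[-0.01,-0.0173,0],0.2],[[0,0,0],[0,0,0.05],-1],[[0,0,0],[0,0,0.05],-1],[[0,0,0],[0.04,0,0],-1],[[0,0,0],[0.04,0,0],-1],[[0,0,0],[0.04,0.0015,0],-1],[[0,0,0],[0,0,0],-1],[[0,0,0],[0,0,0],-1]]'; python3 look.py w5.png
```

```text
t: 10.3
tool_pos: [0.6777, -0.0465, 0.1267]
tool_rot: [-2.719, -1.571, 0.001]
wrist_force: [-1.0, -0.0, 0.8]
gripper_width: 0.0001
gripper_force: 0.0
[ 0.67752009 -0.04646842  0.12689235] [-2.71945301e+00 -1.57083906e+00  1.08122801e-03] -0.0002670717285247423 [ 0.3 -0.2  0.3] 10.35
shell 0.96 [150.2 194.5] [ 0.5864 -0.0056  0.    ]
panel_face 0.63 [136.9 208.2] [ 0.5836 -0.0068  0.03  ]
latch_thumb 0.63 [197.7 214. ] [ 0.6441 -0.0264  0.075 ]
latch_tongue 0.93 [208.8 222.6] [ 0.6377 -0.0435  0.049 ]
```

View pics/w5.png

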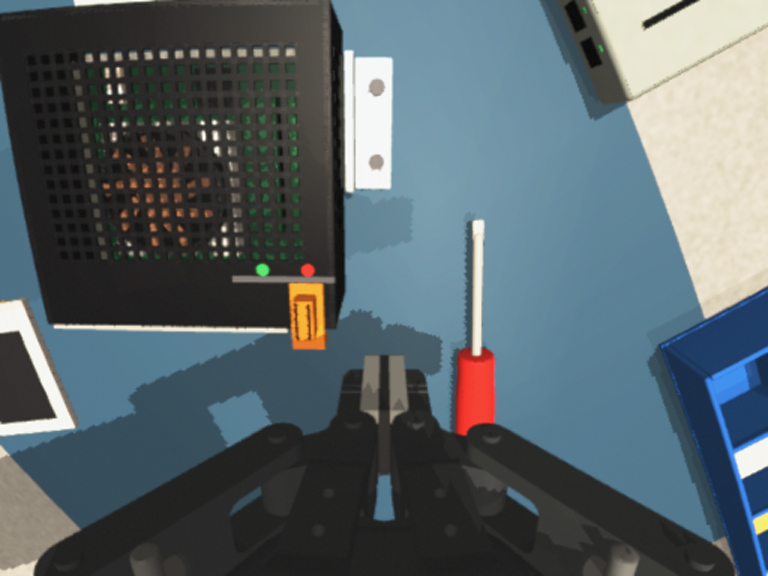

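The tips are shut and stand right of the rib (rib at ~(304,318), tips at ~(384,360)), with the tray still flush. Lowering and starting the slide.

```bash
python3 -m handwheel '[[[0,0,0],[0.001,0.002,-0.03],-1],[[0,0,0],[0,0,-0.029],-1],[[0,0,0],[0,0,0],-1],[[0,0,0],[-0.0043,0.0025,0],-1],[[0,0,0],[-0.0043,0.0025,0],-1],[[0,0,0],[-0.0043,0.0025,0],-1],[[0,0,0],[-0.0026,0.0015,0],-1],[[0,0,0],[-0.0026,0.0015,0],-1],[[0,0,0],[-0.0026,0.0015,0],-1],[[0,0,0],[-0.0026,0.0015,0],-1],[[0,0,0],[-0.0026,0.0015,0],-1],[[0,0,0],[-0.0026,0.0015,0],-1],[[0,0,0],[0,0,0],-1]]'; python3 look.py w6.png
```

```text
t: 12.32
tool_pos: [0.6511, -0.0277, 0.0686]
tool_rot: [2.72, 1.572, 0.0]
wrist_force: [0.9, -1.2, 1.9]
gripper_width: 0.0
gripper_force: 1.5
[ 0.65112641 -0.02767951  0.06853514] [-2.71995449e+00 -1.57183292e+00 -2.15415468e-04] 5.759680060333875e-05 [0.9 0.7 1. ] 12.375
shell 0.66 [166.6 220. ] [ 0.5875 -0.004   0.    ]
latch_thumb 0.94 [234.7 259.8] [ 0.6426 -0.0238  0.075 ]
latch_tongue 0.8 [238.  262.9] [ 0.6336 -0.0391  0.049 ]
```

View pics/w6.png

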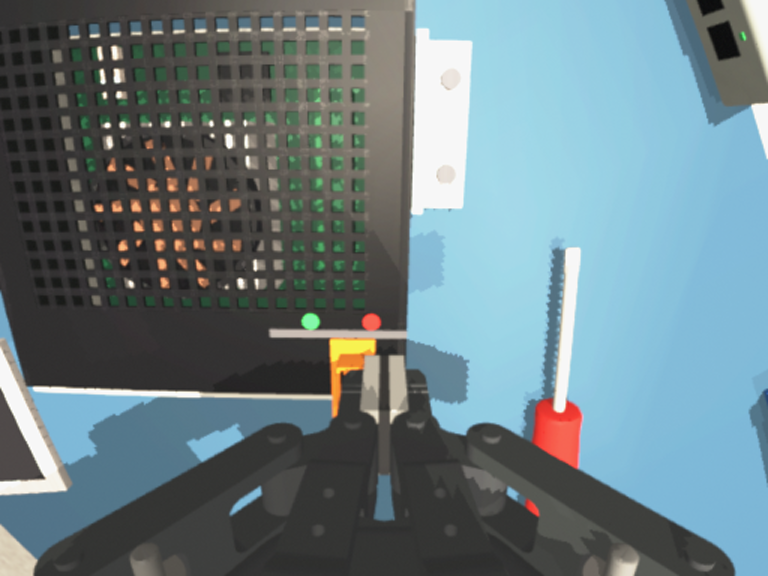

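The latch has started moving (~4 mm); about 18 mm to go.

```bash
python3 -m handwheel '[[[0,0,0],[-0.0026,0.0015,0],-1],[[0,0,0],[-0.0026,0.0015,0],-1],[[0,0,0],[-0.0026,0.0015,0],-1],[[0,0,0],[-0.0026,0.0015,0],-1],[[0,0,0],[-0.0026,0.0015,0],-1],[[0,0,0],[0,0,0],-1]]'; python3 -m handwheel '[[[0,0,0],[-0.0009,0.0005,0],-1],[[0,0,0],[-0.0009,0.0005,0],-1],[[0,0,0],[0,0,0],-1]]'
```

```text
t: 13.48
tool_pos: [0.6379, -0.02, 0.0685]
tool_rot: [-2.72, -1.572, -0.0]
wrist_force: [0.4, 1.8, 6.1]
gripper_width: -0.0003
gripper_force: 2.8
t: 13.85
tool_pos: [0.6376, -0.0198, 0.0686]
tool_rot: [2.718, 1.57, 0.004]
wrist_force: [6.5, -0.4, 1.6]
gripper_width: 0.0001
gripper_force: 3.8
```

```bash
python3 -m handwheel '[[[0,0,0],[-0.0009,0.0005,0],-1],[[0,0,0],[-0.0009,0.0005,0],-1],[[0,0,0],[-0.0009,0.0005,0],-1],[[0,0,0],[0,0,0],-1]]'; python3 -m handwheel '[[[0,0,0],[0.01,-0.0058,0],-1],[[0,0,0],[0.02,-0.0115,0],-1],[[0,0,0],[0.02,-0.0115,0.03],-1],[[0,0,0],[-0.015,-0.026,0.05],-1],[[0,0,0],[-0.015,-0.026,0.04],-1],[[0,0,0],[0,0,0],-1]]'; python3 look.py w7.png
```

```text
t: 14.35
tool_pos: [0.637, -0.0196, 0.0688]
tool_rot: [2.714, 1.567, 0.011]
wrist_force: [15.3, -4.0, -6.1]
gripper_width: -0.0004
gripper_force: 7.5
t: 15.1
tool_pos: [0.6538, -0.1007, 0.1911]
tool_rot: [2.719, 1.567, 0.003]
wrist_force: [0.8, -0.8, -0.2]
gripper_width: 0.0004
gripper_force: 0.0
[ 0.65292747 -0.09933936  0.18844929] [-2.72080519e+00 -1.56972236e+00  1.11415550e-03] 0.00016590356681732738 [ 0.5 -0.2 -0.2] 15.15
shell 0.84 [157.5 124.1] [ 0.5872 -0.0043  0.    ]
shell 0.54 [300.9 159.6] [ 0.7048 -0.1188  0.    ]
tray 0.88 [155.1 123.8] [ 0.5851 -0.0026  0.    ]
panel_face 0.64 [147.2 129.8] [ 0.5846 -0.006   0.03  ]
panel_face 0.44 [157.2 124.6] [ 0.5964 -0.007   0.03  ]
latch_thumb 0.95 [202.3 121.2] [ 0.6458 -0.028   0.075 ]
latch_thumb 0.37 [147.5 130.2] [ 0.601  -0.0103  0.075 ]
latch_tongue 0.89 [210.1 134.3] [ 0.6406 -0.0416  0.049 ]
latch_tongue 0.64 [159.6 122.5] [ 0.6056 -0.0082  0.049 ]
```

View pics/w7.png

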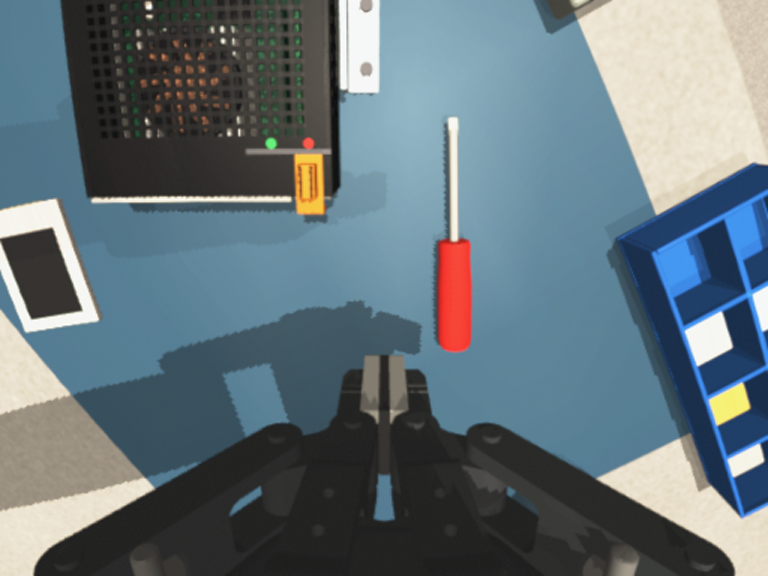

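The panel is home, but the latch followed the finger back to the red dot (rib at ~(308,181)). The stepped finger back was probably resting on the rib. I'll repeat 3 mm higher, then ease off and lift straight up.

```bash
python3 -m handwheel '[[[0,0,0],[0.0104,0.0284,-0.04],-1],[[0,0,0],[0.0104,0.0284,-0.04],-1],[[0,0,0],[0,0,-0.037],-1],[[0,0,0],[0,0,0],-1],[[0,0,0],[-0.0043,0.0025,0],-1],[[0,0,0],[-0.0043,0.0025,0],-1],[[0,0,0],[-0.0043,0.0025,0],-1],[[0,0,0],[-0.0022,0.0013,0],-1],[[0,0,0],[-0.0022,0.0013,0],-1],[[0,0,0],[-0.0022,0.0013,0],-1],[[0,0,0],[-0.0022,0.0013,0],-1],[[0,0,0],[-0.0022,0.0013,0],-1],[[0,0,0],[-0.0022,0.0013,0],-1],[[0,0,0],[-0.0022,0.0013,0],-1],[[0,0,0],[-0.0022,0.0013,0],-1],[[0,0,0],[-0.0022,0.0013,0],-1],[[0,0,0],[0,0,0],-1]]'; python3 -m handwheel '[[[0,0,0],[-0.0009,0.0005,0],-1],[[0,0,0],[-0.0009,0.0005,0],-1],[[0,0,0],[0,0,0],-1]]'
```

```text
t: 17.62
tool_pos: [0.6414, -0.0224, 0.0712]
tool_rot: [-2.72, -1.572, 0.0]
wrist_force: [1.0, -1.1, 0.1]
gripper_width: -0.0003
gripper_force: 0.6
t: 18.0
tool_pos: [0.6398, -0.0215, 0.0712]
tool_rot: [-2.72, -1.572, 0.0]
wrist_force: [2.5, -0.4, 0.6]
gripper_width: -0.0002
gripper_force: 0.8
```

```bash
python3 -m handwheel '[[[0,0,0],[-0.0009,0.0005,0],-1],[[0,0,0],[-0.0009,0.0005,0],-1],[[0,0,0],[-0.0009,0.0005,0],-1],[[0,0,0],[-0.0009,0.0005,0],-1],[[0,0,0],[0,0,0],-1]]'; python3 look.py w8.png
```

```text
t: 18.62
tool_pos: [0.6373, -0.0201, 0.0714]
tool_rot: [2.718, 1.57, 0.003]
wrist_force: [6.5, -2.9, -3.1]
gripper_width: -0.0002
gripper_force: 3.3
[ 0.63729939 -0.02009008  0.07134324] [2.71822943 1.57041757 0.00337783] 0.00010156357584751482 [ 7.8 -2.  -3.4] 18.675
shell 0.58 [189.4 218.9] [ 0.5886 -0.0051  0.    ]
latch_thumb 0.71 [232.1 259. ] [ 0.6268 -0.0164  0.075 ]
latch_tongue 0.82 [239.3 259.1] [ 0.621  -0.0309  0.049 ]
```

View pics/w8.png

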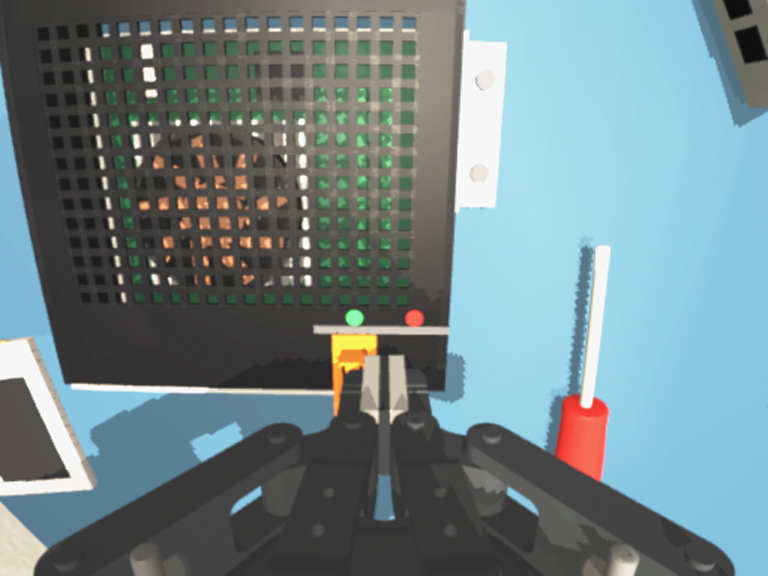

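The latch plate (cols 333–377) is now centred under the green dot (354,317) and against its stop. Easing off slightly and lifting straight up.

```bash
python3 -m handwheel '[[[0,0,0],[0.0017,-0.001,0],-1],[[0,0,0],[0,0,0.01],-1],[[0,0,0],[0,0,0.04],-1],[[0,0,0],[0.005,-0.02,0.05],-1],[[0,0,0],[0.005,-0.02,0.04],-1],[[0,0,0],[0,0,0],-1]]'; python3 look.py w9.png
```

```text
t: 19.77
tool_pos: [0.6499, -0.0621, 0.2167]
tool_rot: [2.717, 1.567, 0.008]
wrist_force: [0.2, 1.0, -0.1]
gripper_width: -0.0001
gripper_force: 0.0
[ 0.64840359 -0.06103475  0.21361447] [2.71929244 1.57010541 0.00280503] -0.00010109336676801996 [-0.3  1.2 -0.8] 19.825
shell 0.78 [185.9 151.5] [ 0.5868 -0.0082  0.    ]
tray 0.77 [182.1 149. ] [ 0.5846 -0.0033  0.    ]
panel_face 0.73 [178.9 156.9] [ 0.5853 -0.008   0.03  ]
panel_right 0.32 [ 61.  197.1] [0.4264 0.0253 0.02  ]
latch_thumb 0.57 [210.9 152.4] [ 0.6287 -0.0179  0.075 ]
latch_tongue 0.97 [215.7 161.6] [ 0.6222 -0.031   0.049 ]
```

View pics/w9.png

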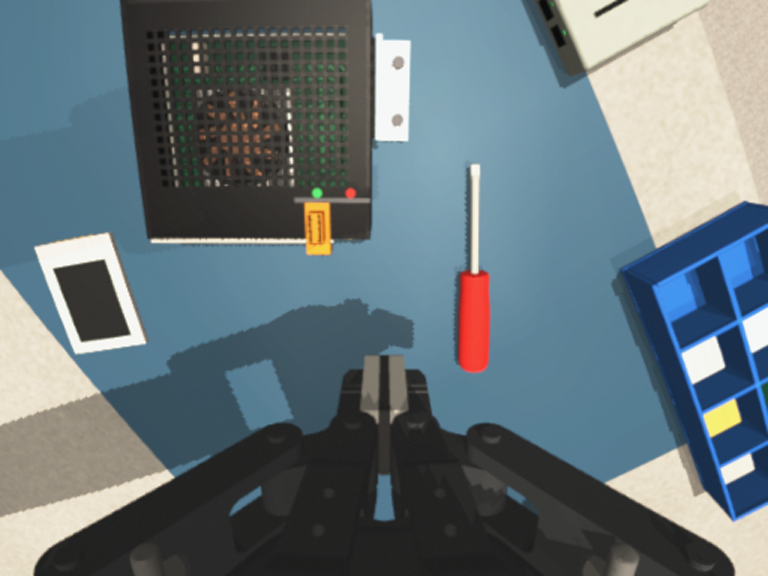

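The latch stays at the green dot (rib at ~(317,228)), the panel is flush along the whole rim (row ~240), nothing else has moved, and the arm is clear. Handing in.

```bash
python3 -c "
from workcell import ticket; print(ticket.close_job())"
```

```text
the job is handed in; nothing more can be done
None
```

The tray is pushed home with its panel flush along the whole rim, the latch is locked at the green dot, and the job is handed in at about 20 s; the latch took two tries, because the finger dragged it back open after the first.

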